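# Tip the drained bolts from the trough into the bin

## Robot

A 7-joint arm with a two-finger parallel gripper is mounted at the origin on a cart in front of the work surface, level with it; the furniture and walls round the work are solid. World frame = base frame: x ahead of the robot, y to its left, z up, the work surface at z = 0. Lengths are in m, angles in degrees, forces in N, time in s.
With the tool pointing down it reaches from about 0.35 to 0.9 m from the base axis. Payload 8.1 kg.
Tool frame: the origin (TCP) lies midway between the tips of the shut fingers; the grasp point (between the pads) lies grip_point_offset behind it (grip_point_offset is the distance from the TCP to the grasp point, in m); z points along the fingers, y is the line along which they close (so a half turn about z gives the same grasp; the last joint's range is limited). The gripper opens to 92 mm and grips with 3 to 60 N. Pads are 19 mm wide; open, the fingers measure 130 mm over their backs; the gripper's body (75 mm by 190 mm) begins 47 mm behind the grasp point.
Start: joints at [58.694, 24.895, 1.432, 90.138, -0.665, 64.973, -4.303], TCP at [0.268, -0.564, 0.227] pointing down, gripper open.
Joint ranges: [-149.89, 149.89], [-25.12, 119.58], [-72.63, 75.52], [4.76, 147.25], [-75.54, 255.54], [6.69, 114.76], [-157.13, 157.13]. Speed limits (degrees/s): [127.2, 127.2, 172.46, 172.46, 180, 180, 180].

## Interface

Orientations are given as a 3x3 rotation matrix whose columns are the frame's x, y, z axes.
In Python, from station import * gives the robot as it stands.
- The arm moves only by the shell command python3 -m inch 'ROWS' [FORCE]. ROWS is JSON, a list of rows, each an object of numbers: "ax", "ay", "az": the turn, a rotation vector about the tool's x, y, z in units of 6 degrees (1.0 is 6 degrees); "dx", "dy", "dz": the shift along the tool's x, y, z in units of 40 mm (1.0 is 40 mm); "hand": the opening, from 0 (shut) to 1 (fully open). In form: [{"ax": .., "ay": .., "az": .., "dx": .., "dy": .., "dz": .., "hand": ..}, ...]. A call has exactly 10 rows; each row shifts and turns the commanded pose from where the row before left it, along the tool's axes as they then stand; what a row does not reach is not made up. A row lasts 1/10 s, in which the tool goes at most 50 mm and 8.59 degrees, less where a joint would pass 70% of its speed; a pose out of reach is approached as far as the arm can. A call is refused whole if a number of a shift passes 1 or a number of a turn 1, either way. A call with a gripper value outside its range is refused whole. The fingers move at their own pace and stop on an object; FORCE is the grip in N (left out, the last holds). Time passes only in rows, so rows that do not move let the fingers close, or fill a call up. It gives the time, the measured TCP pose, the force, the opening and the grip force at its end, in the units of the state.
- get_state(): the state, without advancing time (a new reading comes with each control period).
- read_camera(name): name is "scene" or "top" or "wrist"; returns a dict with "image" (480x640x3 uint8, red, green, blue), "z_map" (480x640 float32, m along the optical axis (not along the pixel's ray), 0 where there is no reading), "vertical_fov" (degrees; the focal length in pixels is half the picture's height over the tangent of half this angle, whatever the lens; pixels are square), "cx", "cy" (the principal point, pixels), "R" (3x3) and "t" (3): a world point X has camera coordinates R X + t. Camera axes: x right, y down, z forward; pixel columns grow to the right and rows downward; lengths in m; the calibration is good to about 2 mm. A picture is of the moment at which its call begins.
- job_done(): hands the job in; it is judged then, once.
The state is a dict: "t": time; "qpos": joint angles; "joint_velocities": joint speeds; "joint_efforts": joint torques, N m; "tcp_pos": TCP position; "orientation": TCP orientation; "contact_force": force on the tool from outside, world axes, zero at the start; "torque": the same for the moment, N m; "gripper_width": finger opening in m; "grip_force": force on a finger pad.
Only numpy, scipy, OpenCV 4.12 (cv2) and the standard library are available. Lean on these libraries where they do the work, as an engineer would, in place of code of your own. Each camera call takes 0.05 s, during which the arm holds its last target. There are 200 camera calls.

## Task

Three oiled bolts lie in the tipping trough. Without touching the bolts, first push the black bin between the guides under the spout, until it is fully home against the stop; then tip the trough by pressing down the red pad on its edge, until all three bolts have slid into the bin. Let the trough swing back level and leave the bin standing under the spout; do not disturb the other things on the bench.

Things in the scene. Friction and masses are not known exactly. Their poses are not given: they have to be found in the camera images.
- trough_stand: Blue steel stand, fixed to the worktop, carrying the tipping trough. Origin on the worktop right under the pivot; +z up, +y is the spout direction (the robot's left, give or take 0.15 rad), -x the side nearer the robot. Two upright cheeks at x = -57 and +57 mm, y -18 to +18, 208 mm high, hold the pivot (along x, z = 190 mm). A post at y = -72 mm holds the level trough from below.
- guide_mouth (a point): Point on the worktop, in the middle of the mouth of the two bin guides, at x = 0, y = 118 mm of the stand. The guides are blue strips 18 mm high; inner faces at x = -53 and +53 mm from the stop to y = 90 mm, then flaring outward to x = -68 and +68 mm at the mouth.
- trough (a joint): Hinge of the trough: 0 = level, resting on its post (start); grows as the spout goes down; end stop at 0.87 rad. Tail heavy (about 0.6 kg) and damped: swings back to 0 by itself in about a second when let go. Bolts slide out at about 0.4 to 0.7 rad, within a second. Pressing a pad down takes about 5 to 15 N.
- spout_lip (a point): Middle of the lip of the trough's floor at the open spout. The trough is an aluminium tray from 167 mm behind the pivot to 83 mm before it; when level its floor is at z = 177, its rims at z = 218 mm; 80 mm wide inside, 62 mm at the spout. Fully tipped the lip stands 43 mm before the pivot, at z = 118 mm. Frame turns with the trough.
- near_pad (a point): Centre of the top of the red pad (34 x 38 mm along the stand's x, y) on the trough's near edge beside the spout; turns with the trough. When level it lies at x = -58, y = 60, z = 218 mm in the stand's frame; pressing straight down there by 40 to 58 mm (less for a thick finger) tips it fully; the contact slips along the pad.
- far_pad (a point): The same pad on the far edge (x = +58 mm in the stand's frame when level).
- bin_home (a point): Point on the worktop, fixed to the stand (x = 0, y = 79 mm): where the bin's origin lies when the bin is fully home. The stop it then touches is a cross bar 45 mm high with a rubber strip, its face at y = 0 of the stand.
- bin: Loose black parts bin, 158 (x) x 96 (y) x 75 mm, 0.35 kg, open on top, walls 3 to 5 mm. Origin at the centre of its underside. Low front wall (39 mm) at -x, full back wall at +x. At home its +x points along the stand's +y, low front against the stop. Starts upright on the worktop beyond the guides' mouth and to the robot's side, turned up to 0.35 rad from that.
- bolt_capped: Grey hex bolt with a blue cap on its head, 88 mm long, 35 mm over the head, 0.16 kg, lying along its y in the trough. Origin at the centre of its underside.
- bolt_long: Grey hex bolt 88 mm long, 22 mm over the head, lying along its y in the trough. Origin at the centre of its underside.
- bolt_short: Grey hex bolt 68 mm long, 22 mm over the head, lying along its y in the trough. Origin at the centre of its underside.
- carton: Brown carton 66 x 110 x 50 mm on the bench at the right, a bystander. Origin at the centre of its underside.
- green_driver: Driver with green handle, 195 mm long, lying at the back left, a bystander. Origin at the centre of its underside.
- red_marker: Red felt marker 131 mm long lying on the bench at the right, a bystander. Origin at the centre of its underside.

How it is judged:
By the outcome, as a careful person would: the job done as asked, in the order asked, and still so for the second after the job is handed in, with the robot touching nothing.
It also fails if it takes over 67 s, if anything falls off the work surface, if the arm or the gripper's body presses on something with over 40 N, if the wrist force passes 120 N, or if a joint passes its speed limit or range.

## Working session

There is one attempt and no reset: what is moved stays moved. The work goes in short steps, Python scripts to look and compute and a shell command to move; the robot and the scene stay as the last step left them, time stands still between calls to the robot, and variables do not carry over. Pictures are saved under pics/ and viewed, at most 10 in all, crops included, and the job is handed in when it is done.

```bash
mkdir -p pics; ls
python3 - <<'E'
from station import *
import cv2,numpy as np
for n in("scene","top"):
    c=read_camera(n); cv2.imwrite(f"pics/{n}0.png",c["image"][:,:,::-1]); np.savez(f"{n}0.npz",**c)
    print(n,c["vertical_fov"],c["cx"],c["cy"],c["R"],c["t"])
s=get_state();print(s)
E
```

```text
pics
scene 49.64980623878079 320.86621123552436 237.58427459729356 [[-0.61836513 -0.7858401  -0.00893835]
 [-0.53504107  0.42929155 -0.72762616]
 [ 0.57563497 -0.44515626 -0.68591565]] [0.24277654 0.40527229 1.12868716]
top 55.59504974309702 312.3861193907725 241.74271428891933 [[ 0.01143748 -0.99993151 -0.00248213]
 [-0.98700496 -0.01089166 -0.16032022]
 [ 0.16028221  0.00428353 -0.98706194]] [-0.09277177  0.5235213   1.15214705]
{'t': 0.1, 'qpos': array([58.69273769, 24.93344816,  1.42869568, 90.18176775, -0.66626736,
       64.97411791, -4.30228736]), 'joint_velocities': array([-0.03276433, -0.10222089,  0.03553936, -0.07930454,  0.06793254,
       -0.02203763,  0.00729257]), 'joint_efforts': array([ 4.03472208e-03, -6.69127536e+01,  9.88624692e-01, -3.15144789e+01,
       -6.04769820e-02,  3.74990806e-02,  2.34198001e-05]), 'tcp_pos': array([ 0.26815722, -0.56405487,  0.2260266 ]), 'orientation': array([[ 9.03135460e-01,  4.29355181e-01, -6.85090228e-04],
       [ 4.29355719e-01, -9.03134616e-01,  1.23759399e-03],
       [-8.73613073e-05, -1.41186243e-03, -9.99999000e-01]]), 'contact_force': array([ 0.04858238, -0.27620078, -0.8135643 ]), 'torque': array([ 0.01042478, -0.0055875 , -0.00937193]), 'grip_force': 0.0, 'gripper_width': 0.09199593558564187}
```

View pics/scene0.png

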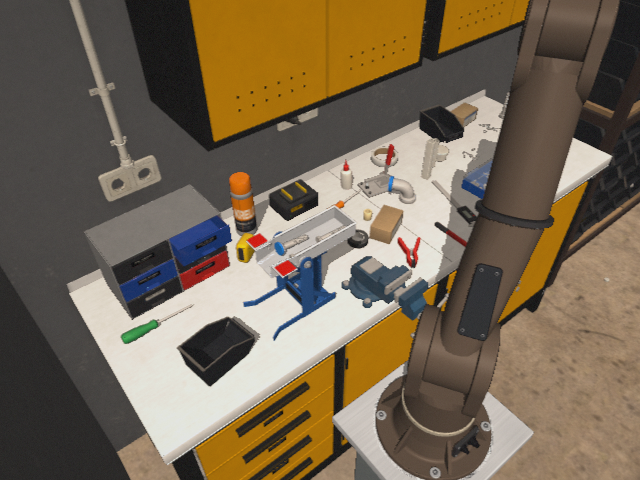

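View pics/top0.png

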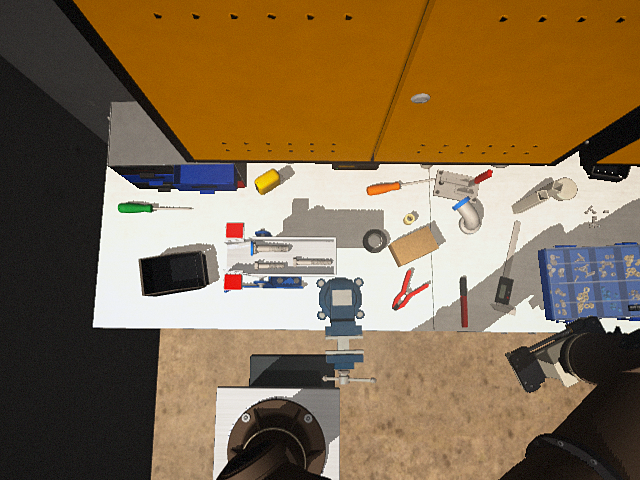

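The scene view shows the bin at about (218,348), the trough at about (300,245) with red pads at (258,241) and (287,268), and the guides at about (270,305). The top view shows the bin at (175,272), the pads at (234,230) and (233,282), and the vise at (340,297). Next I measure in 3D.

```bash
cat > h.py <<'E'
import numpy as np,cv2
def cloud(c):
    f=240/np.tan(np.radians(float(c["vertical_fov"]))/2); z=c["z_map"]
    v,u=np.mgrid[:480,:640]
    P=np.stack([(u-c["cx"])/f*z,(v-c["cy"])/f*z,z],-1)
    return (P-c["t"])@c["R"]
E
python3 - <<'E'
from h import *
for n in("scene","top"):
    c=dict(np.load(f"{n}0.npz"));W=cloud(c);im=c["image"].astype(int);ok=c["z_map"]>0
    r,g,b=im[...,0],im[...,1],im[...,2]
    print(n)
    m=((r>150)&(g<70)&(b<70)&ok&(W[...,2]>.19)&(W[...,2]<.25)&(W[...,0]<.7)).astype(np.uint8)
    k,l,st,ce=cv2.connectedComponentsWithStats(m)
    for i in range(1,k):
        if st[i,4]>30:
            p=W[l==i];print("pad",st[i,4],ce[i].round(0),p.mean(0).round(4),p.min(0).round(3),p.max(0).round(3))
    # bin
    x0,x1,y0,y1=((170,270,305,395) if n=="scene" else (130,222,240,302))
    m=np.zeros_like(ok);m[y0:y1,x0:x1]=1
    dark=m&ok&(im.max(-1)<75)
    p=W[dark];top=p[(p[:,2]>.066)&(p[:,2]<.085)]
    print("bin z pct",np.percentile(p[:,2],[1,5,50,95,99]).round(3),len(top))
    for name,q in(("all",p[p[:,2]>.004]),("top",top)):
        rc=cv2.minAreaRect((q[:,:2]*1000).astype(np.float32));print(name,rc,cv2.boxPoints(rc).round(0).tolist())
    h=p[(p[:,2]>.03)&(p[:,2]<.045)];print("mid",h.min(0).round(3),h.max(0).round(3))
    # guides
    m=ok&(b>r+30)&(b>60)&(W[...,2]>.01)&(W[...,2]<.025)&(W[...,0]>.3)&(W[...,0]<.75)&(W[...,1]<.45)&(W[...,1]>-.05)
    q=W[m]; print("guide pts",len(q))
    if len(q): 
        q=q[np.argsort(q[:,1])];print(q[::max(1,len(q)//30)].round(3).tolist())
    np.set_printoptions(suppress=True)
# heights map of environment from both
    Wf=W[ok];
    s=Wf[(Wf[:,0]>.25)&(Wf[:,0]<.8)&(Wf[:,1]>-.6)&(Wf[:,1]<.6)&(Wf[:,2]<.9)]
    H=np.zeros((12,25));
    ix=((s[:,0]-.25)/.05).astype(int);iy=((s[:,1]+.6)/.05).astype(int);np.maximum.at(H,(ix,iy),s[:,2]);print((H*100).round().astype(int))
E
```

```text
scene
pad 141 [257. 240.] [0.5221 0.0899 0.218 ] [0.507 0.072 0.215] [0.541 0.108 0.223]
pad 172 [285. 267.] [0.4065 0.0891 0.2178] [0.39  0.063 0.203] [0.425 0.108 0.222]
bin z pct [-0.001  0.001  0.022  0.063  0.07 ] 87
all ((441.8983459472656, 269.85479736328125), (104.0313949584961, 165.54396057128906), 11.169111251831055) [[375.0, 341.0], [407.0, 179.0], [509.0, 199.0], [477.0, 361.0]]
top ((435.61749267578125, 301.20916748046875), (97.80879211425781, 100.9678726196289), 10.223755836486816) [[379.0, 342.0], [396.0, 243.0], [493.0, 260.0], [475.0, 360.0]]
mid [0.381 0.189 0.03 ] [0.502 0.353 0.045]
guide pts 445
[[0.406, -0.049, 0.017], [0.411, -0.042, 0.018], [0.459, -0.036, 0.011], [0.452, -0.034, 0.019], [0.522, -0.026, 0.016], [0.408, -0.019, 0.021], [0.519, -0.013, 0.024], [0.411, -0.008, 0.023], [0.409, -0.003, 0.016], [0.522, 0.002, 0.015], [0.408, 0.007, 0.024], [0.407, 0.015, 0.011], [0.488, 0.027, 0.01], [0.453, 0.029, 0.015], [0.523, 0.031, 0.022], [0.521, 0.035, 0.023], [0.41, 0.041, 0.024], [0.521, 0.046, 0.014], [0.411, 0.053, 0.016], [0.414, 0.061, 0.016], [0.407, 
[... 3020 characters left out ...]
 1  2  8 22 22 22 22 22 22  5  6  1  8  8  1  1  0 23
   0]
 [ 1  1  1  1  5  6  1  1  1 22 20 20 21 22 22  4  6  8  8  7  1  1  0 24
   0]
 [ 1  1  1  5  6  6  5  2  1 22 22 22 22 22 22  1  1  1  1  1  1  1  0 25
   0]
 [59 68 75 82 87 88 88 87 87 87 87 87 87 87 87  1  1  1  1  1  1  1  0 26
   0]
 [60 68 72 81 87 87 87 87 87 86 87 87 87 87 87 20 20  2  2  3  3  1  0 27
   0]
 [ 1 16  5  5  2  3  3 70  1  1  1  1  7 20 20 20 20 20 21 20  1  1  0 27
   0]
 [ 2  5  5  5  3  1  5 70  5  5  1  1  7 15 14 14 20 20 20 20  0  0  0 28
   0]
 [ 1  0  0  0  1  1  0 49  0  0  0  1  0  1  0  0  0 21 20 21 20  0  0 29
   0]
 [ 0  0  0  0  0  0  0  0  0  0  0  0  0  0  0  0  0  0  0  0  0  0  0  0
   0]]
```

```bash
cat > d.py <<'E'
# usage: python3 d.py x y z [yaw_of_tool_y]: needed shift in tool units, and turn in units
import sys,numpy as np
from station import *
s=get_state();R=s["orientation"];a=list(map(float,sys.argv[1:]))
print("t %.2f"%s["t"],"tcp",s["tcp_pos"].round(4),"yaw_y %.2f"%np.degrees(np.arctan2(R[1,1],R[0,1])),"tilt",R[:,2].round(3),"q",s["qpos"].round(0),"F",s["contact_force"].round(1))
if a:
    print("units",(R.T@(np.array(a[:3])-s["tcp_pos"])/.04).round(3))
    if len(a)>3: print("az units",((np.degrees(np.arctan2(R[1,1],R[0,1]))-a[3]+180)%360-180)/6)
E
python3 -m inch '[{"dx":0.72,"dy":-0.57,"dz":-0.36},{"dx":0.72,"dy":-0.57,"dz":-0.36},{"dx":0.72,"dy":-0.57,"dz":-0.36},{"dx":0.72,"dy":-0.57,"dz":-0.36},{"dx":0.72,"dy":-0.57,"dz":-0.36},{"dx":0.72,"dy":-0.57,"dz":-0.36},{"dx":0.72,"dy":-0.57,"dz":-0.36},{"dx":0.72,"dy":-0.57,"dz":-0.36},{"hand":0.45},{"hand":0.45}]'
python3 d.py 0.42 0 0.34 10
```

```text
t 0.10 tcp [ 0.2682 -0.5641  0.226 ] yaw_y -64.57 tilt [-0.001  0.001 -1.   ] q [59. 25.  1. 90. -1. 65. -4.] F [ 0.  -0.3 -0.8]
units [  9.483 -11.11   -2.834]
az units -12.428887925466292invalid input at $[0]: expected keys ax, ay, az, dx, dy, dz, hand
```

```bash
python3 -m inch '[{"ax":0,"ay":0,"az":0,"dx":0.72,"dy":-0.57,"dz":-0.36,"hand":0.45},{"ax":0,"ay":0,"az":0,"dx":0.72,"dy":-0.57,"dz":-0.36,"hand":0.45},{"ax":0,"ay":0,"az":0,"dx":0.72,"dy":-0.57,"dz":-0.36,"hand":0.45},{"ax":0,"ay":0,"az":0,"dx":0.72,"dy":-0.57,"dz":-0.36,"hand":0.45},{"ax":0,"ay":0,"az":0,"dx":0.72,"dy":-0.57,"dz":-0.36,"hand":0.45},{"ax":0,"ay":0,"az":0,"dx":0.72,"dy":-0.57,"dz":-0.36,"hand":0.45},{"ax":0,"ay":0,"az":0,"dx":0.72,"dy":-0.57,"dz":-0.36,"hand":0.45},{"ax":0,"ay":0,"az":0,"dx":0.72,"dy":-0.57,"dz":-0.36,"hand":0.45},{"ax":0,"ay":0,"az":-1,"dx":0,"dy":0,"dz":0,"hand":0.45},{"ax":0,"ay":0,"az":-1,"dx":0,"dy":0,"dz":0,"hand":0.45}]'
python3 d.py 0.42 0 0.36 10
```

```text
t: 1.1
tcp_pos: [0.3989, -0.2995, 0.3423]
orientation: [[0.79, 0.613, 0.001], [0.613, -0.79, -0.0], [0.0, 0.001, -1.0]]
contact_force: [-1.0, -0.7, 0.3]
gripper_width: 0.0416
grip_force: 0.0
t 1.10 tcp [ 0.3989 -0.2995  0.3423] yaw_y -52.17 tilt [ 0.001 -0.    -1.   ] q [ 38.   9.  -8.  96.   1.  75. -23.] F [-1.  -0.7  0.3]
units [ 5.008 -5.589 -0.445]
az units -10.362423632400919
```

```bash
python3 -m inch '[{"ax":0,"ay":0,"az":0,"dx":0.63,"dy":-0.7,"dz":-0.06,"hand":0.45},{"ax":0,"ay":0,"az":0,"dx":0.63,"dy":-0.7,"dz":-0.06,"hand":0.45},{"ax":0,"ay":0,"az":0,"dx":0.63,"dy":-0.7,"dz":-0.06,"hand":0.45},{"ax":0,"ay":0,"az":0,"dx":0.63,"dy":-0.7,"dz":-0.06,"hand":0.45},{"ax":0,"ay":0,"az":0,"dx":0.63,"dy":-0.7,"dz":-0.06,"hand":0.45},{"ax":0,"ay":0,"az":0,"dx":0.63,"dy":-0.7,"dz":-0.06,"hand":0.45},{"ax":0,"ay":0,"az":0,"dx":0.63,"dy":-0.7,"dz":-0.06,"hand":0.45},{"ax":0,"ay":0,"az":0,"dx":0.63,"dy":-0.7,"dz":-0.06,"hand":0.45},{"ax":0,"ay":0,"az":-1,"dx":0,"dy":0,"dz":0,"hand":0.45},{"ax":0,"ay":0,"az":-1,"dx":0,"dy":0,"dz":0,"hand":0.45}]'
python3 d.py 0.418 0.39 0.3 10
```

```text
t: 2.1
tcp_pos: [0.4219, 0.0009, 0.361]
orientation: [[0.645, 0.764, -0.0], [0.764, -0.645, -0.0], [-0.0, -0.0, -1.0]]
contact_force: [-0.1, -1.2, 0.8]
gripper_width: 0.0413
grip_force: 0.0
t 2.10 tcp [0.4219 0.0009 0.361 ] yaw_y -40.18 tilt [-0. -0. -1.] q [ 17.   2. -25. 101.   1.  77. -48.] F [-0.1 -1.2  0.8]
units [ 7.37  -6.35   1.524]
az units -8.362981930995929
```

```bash
python3 -m inch '[{"ax":0,"ay":0,"az":0,"dx":0.74,"dy":-0.64,"dz":0.15,"hand":0.45},{"ax":0,"ay":0,"az":0,"dx":0.74,"dy":-0.64,"dz":0.15,"hand":0.45},{"ax":0,"ay":0,"az":0,"dx":0.74,"dy":-0.64,"dz":0.15,"hand":0.45},{"ax":0,"ay":0,"az":0,"dx":0.74,"dy":-0.64,"dz":0.15,"hand":0.45},{"ax":0,"ay":0,"az":0,"dx":0.74,"dy":-0.64,"dz":0.15,"hand":0.45},{"ax":0,"ay":0,"az":0,"dx":0.74,"dy":-0.64,"dz":0.15,"hand":0.45},{"ax":0,"ay":0,"az":0,"dx":0.74,"dy":-0.64,"dz":0.15,"hand":0.45},{"ax":0,"ay":0,"az":0,"dx":0.74,"dy":-0.64,"dz":0.15,"hand":0.45},{"ax":0,"ay":0,"az":0,"dx":0.74,"dy":-0.64,"dz":0.15,"hand":0.45},{"ax":0,"ay":0,"az":0,"dx":0.74,"dy":-0.64,"dz":0.15,"hand":0.45}]'
python3 -m inch '[{"ax":0,"ay":0,"az":-1,"dx":0,"dy":0,"dz":0,"hand":0.45},{"ax":0,"ay":0,"az":-1,"dx":0,"dy":0,"dz":0,"hand":0.45},{"ax":0,"ay":0,"az":-1,"dx":0,"dy":0,"dz":0,"hand":0.45},{"ax":0,"ay":0,"az":-1,"dx":0,"dy":0,"dz":0,"hand":0.45},{"ax":0,"ay":0,"az":-1,"dx":0,"dy":0,"dz":0,"hand":0.45},{"ax":0,"ay":0,"az":-1,"dx":0,"dy":0,"dz":0,"hand":0.45},{"ax":0,"ay":0,"az":-1,"dx":0,"dy":0,"dz":0,"hand":0.45},{"ax":0,"ay":0,"az":-1,"dx":0,"dy":0,"dz":0,"hand":0.45},{"ax":0,"ay":0,"az":-0.4,"dx":0,"dy":0,"dz":0,"hand":0.45},{"ax":0,"ay":0,"az":0,"dx":0,"dy":0,"dz":0,"hand":0.45}]'
python3 d.py 0.418 0.39 0.025 10
python3 - <<'E'
from h import *
from station import *
c=read_camera("wrist");cv2.imwrite("pics/w1.png",c["image"][:,:,::-1]);W=cloud(c)
np.savez("w1.npz",**c)
print(c["R"],c["t"])
E
```

```text
t: 3.1
tcp_pos: [0.42, 0.3922, 0.3004]
orientation: [[0.651, 0.759, -0.0], [0.759, -0.651, -0.001], [-0.001, 0.0, -1.0]]
contact_force: [0.9, -0.5, 0.7]
gripper_width: 0.0412
grip_force: 0.0
t: 4.1
tcp_pos: [0.4202, 0.3906, 0.3006]
orientation: [[-0.171, 0.985, -0.001], [0.985, 0.171, -0.001], [-0.0, -0.001, -1.0]]
contact_force: [0.2, -0.4, -0.2]
gripper_width: 0.041
grip_force: 0.0
t 4.10 tcp [0.4202 0.3906 0.3006] yaw_y 9.84 tilt [-0.001 -0.001 -1.   ] q [-13.  25. -51.  88.  20.  76. -56.] F [ 0.2 -0.4 -0.2]
units [-2.000e-03 -5.100e-02  6.891e+00]
az units -0.025955710801753185
[[ 9.85091586e-01  1.72028268e-01 -9.17294535e-04]
 [ 1.66751289e-01 -9.53535847e-01  2.50925082e-01]
 [ 4.22915340e-02 -2.47337147e-01 -9.68006075e-01]] [-0.48061787  0.25253931  0.54105202]
```

View pics/w1.png

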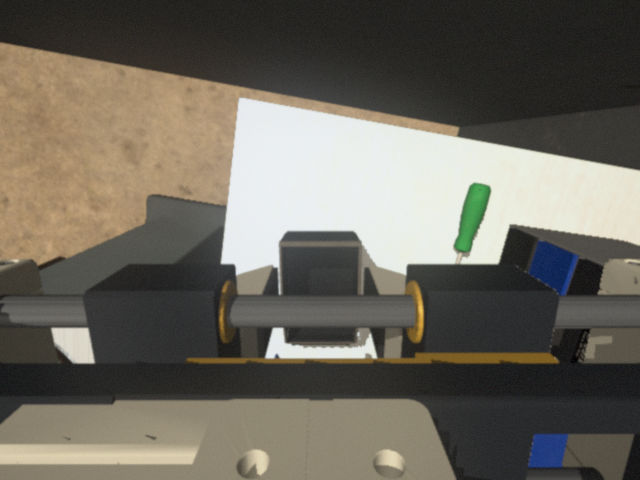

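The wrist view shows the bin square with the tool at about (320,290), its back rim at row 237, centred between the fingers. I'll measure the back wall before lowering.

Run:
```python
from h import *
c=dict(np.load("w1.npz"));W=cloud(c)
for v in range(226,262,3): print(v,W[v,320].round(3),W[v,285].round(3),W[v,355].round(3))
print([W[250,u].round(3).tolist() for u in range(270,372,4)])
```

```text
226 [0.426 0.351 0.001] [0.379 0.343 0.002] [0.472 0.359 0.002]
229 [0.426 0.347 0.002] [0.38  0.338 0.001] [0.473 0.355 0.002]
232 [0.427 0.343 0.005] [0.38  0.334 0.001] [0.473 0.351 0.005]
235 [0.427 0.345 0.03 ] [0.383 0.338 0.03 ] [0.471 0.353 0.029]
238 [0.426 0.347 0.05 ] [0.384 0.339 0.048] [0.469 0.354 0.05 ]
241 [0.426 0.35  0.075] [0.386 0.343 0.073] [0.466 0.357 0.075]
244 [0.427 0.346 0.074] [0.387 0.34  0.074] [0.466 0.354 0.074]
247 [0.431 0.322 0.003] [0.385 0.32  0.024] [0.474 0.338 0.03 ]
250 [0.431 0.318 0.004] [0.385 0.316 0.024] [0.475 0.333 0.029]
253 [0.432 0.314 0.004] [0.386 0.313 0.027] [0.475 0.33  0.03 ]
256 [0.433 0.309 0.004] [0.387 0.31  0.029] [0.476 0.326 0.032]
259 [0.434 0.305 0.003] [0.387 0.306 0.029] [0.477 0.322 0.032]
[[0.364, 0.305, 0.001], [0.369, 0.306, 0.001], [0.375, 0.307, 0.001], [0.384, 0.327, 0.058], [0.386, 0.313, 0.013], [0.391, 0.311, 0.004], [0.408, 0.457, 0.46], [0.402, 0.313, 0.004], [0.407, 0.314, 0.004], [0.413, 0.315, 0.004], [0.418, 0.316, 0.004], [0.423, 0.316, 0.003], [0.429, 0.317, 0.004], [0.434, 0.318, 0.003], [0.44, 0.319, 0.004], [0.445, 0.32, 0.005], [0.45, 0.321, 0.005], [0.456, 0.322, 0.002], [0.461, 0.323, 0.004], [0.466, 0.325, 0.006], [0.472, 0.325, 0.003], [0.476, 0.329, 0.015], [0.473, 0.344, 0.065], [0.489, 0.327, 0.001], [0.494, 0.328, 0.001], [0.499, 0.329, 0.001]]
```

```bash
python3 -m inch '[{"ax":0,"ay":0,"az":0,"dx":0,"dy":0,"dz":0.86,"hand":0.45},{"ax":0,"ay":0,"az":0,"dx":0,"dy":0,"dz":0.86,"hand":0.45},{"ax":0,"ay":0,"az":0,"dx":0,"dy":0,"dz":0.86,"hand":0.45},{"ax":0,"ay":0,"az":0,"dx":0,"dy":0,"dz":0.86,"hand":0.45},{"ax":0,"ay":0,"az":0,"dx":0,"dy":0,"dz":0.86,"hand":0.45},{"ax":0,"ay":0,"az":0,"dx":0,"dy":0,"dz":0.86,"hand":0.45},{"ax":0,"ay":0,"az":0,"dx":0,"dy":0,"dz":0.86,"hand":0.45},{"ax":0,"ay":0,"az":0,"dx":0,"dy":0,"dz":0.84,"hand":0.45},{"ax":0,"ay":-0.8,"az":0,"dx":0,"dy":0,"dz":0,"hand":0.45},{"ax":0,"ay":-0.8,"az":0,"dx":0,"dy":0,"dz":0,"hand":0.45}]'
python3 d.py 0.427 0.355 0.026 10
```

```text
t: 5.15
tcp_pos: [0.4205, 0.3891, 0.0256]
orientation: [[-0.165, 0.986, 0.028], [0.971, 0.167, -0.17], [-0.172, -0.001, -0.985]]
contact_force: [0.2, -0.0, 0.2]
gripper_width: 0.0414
grip_force: 0.0
t 5.15 tcp [0.4205 0.3891 0.0256] yaw_y 9.62 tilt [ 0.028 -0.17  -0.985] q [-28.  42. -37. 101.  37.  57. -74.] F [ 0.2 -0.   0.2]
units [-0.856  0.017  0.139]
az units -0.06383810386421847
```

```bash
python3 -m inch '[{"ax":0,"ay":0,"az":0,"dx":-0.2,"dy":0,"dz":0.034,"hand":0.45},{"ax":0,"ay":0,"az":0,"dx":-0.2,"dy":0,"dz":0.034,"hand":0.45},{"ax":0,"ay":0,"az":0,"dx":-0.2,"dy":0,"dz":0.034,"hand":0.45},{"ax":0,"ay":0,"az":0,"dx":-0.2,"dy":0,"dz":0.034,"hand":0.45},{"ax":0,"ay":0,"az":0,"dx":-0.16,"dy":0.01,"dz":0.03,"hand":0.45},{"ax":0,"ay":0,"az":0,"dx":-0.16,"dy":0.01,"dz":0.03,"hand":0.45},{"ax":0,"ay":0,"az":0,"dx":-0.16,"dy":0.01,"dz":0.03,"hand":0.45},{"ax":0,"ay":0,"az":0,"dx":-0.16,"dy":0.01,"dz":0.03,"hand":0.45},{"ax":0,"ay":0,"az":0,"dx":-0.16,"dy":0.01,"dz":0.03,"hand":0.45},{"ax":0,"ay":0,"az":0,"dx":-0.16,"dy":0.01,"dz":0.03,"hand":0.45}]'
python3 d.py 0.464 0.252 0.026 0
cat > b.py <<'E'
# bin pose from the cameras: outline of dark points above the bench
from h import *
from station import *
for n in("top","scene"):
    c=read_camera(n);W=cloud(c);im=c["image"].astype(int)
    m=(c["z_map"]>0)&(im.max(-1)<75)&(W[...,2]>.004)&(W[...,2]<.085)&(W[...,0]>.37)&(W[...,0]<.56)&(W[...,1]>.0)&(W[...,1]<.37)
    k,l,st,ce=cv2.connectedComponentsWithStats(m.astype(np.uint8),connectivity=8)
    i=1+st[1:,4].argmax();q=W[l==i];rc=cv2.minAreaRect((q[:,:2]*1000).astype(np.float32))
    print(n,np.round(rc[0]),np.round(rc[1]),round(rc[2],1),"ymin/max",q[:,1].min().round(3),q[:,1].max().round(3))
    import sys
    if len(sys.argv)>1: cv2.imwrite(f"pics/{n}{sys.argv[1]}.png",cv2.resize(c["image"][180:330,90:370,::-1] if n=="top" else c["image"][200:400,140:400,::-1],None,fx=2.5,fy=2.5))
E
python3 b.py
```

```text
t: 6.15
tcp_pos: [0.4349, 0.3205, 0.026]
orientation: [[-0.168, 0.985, 0.029], [0.972, 0.171, -0.164], [-0.167, 0.0, -0.986]]
contact_force: [-0.6, 0.9, 0.4]
gripper_width: 0.0413
grip_force: 0.9
t 6.15 tcp [0.4349 0.3205 0.026 ] yaw_y 9.83 tilt [ 0.029 -0.164 -0.986] q [-22.  40. -37. 107.  38.  54. -70.] F [-0.6  0.9  0.4]
units [-1.787  0.425  0.302]
az units 1.6388665737398138
top [451. 207.] [ 95. 100.] 9.6 ymin/max 0.152 0.264
scene [450. 234.] [101. 151.] 9.7 ymin/max 0.154 0.301
```

```bash
python3 -m inch '[{"ax":0.027,"ay":0,"az":0.16,"dx":-0.178,"dy":0.045,"dz":0.03,"hand":0.45},{"ax":0.027,"ay":0,"az":0.16,"dx":-0.178,"dy":0.045,"dz":0.03,"hand":0.45},{"ax":0.027,"ay":0,"az":0.16,"dx":-0.175,"dy":0.05,"dz":0.03,"hand":0.45},{"ax":0.027,"ay":0,"az":0.16,"dx":-0.175,"dy":0.05,"dz":0.03,"hand":0.45},{"ax":0.027,"ay":0,"az":0.16,"dx":-0.172,"dy":0.055,"dz":0.03,"hand":0.45},{"ax":0.027,"ay":0,"az":0.16,"dx":-0.172,"dy":0.06,"dz":0.03,"hand":0.45},{"ax":0.027,"ay":0,"az":0.16,"dx":-0.17,"dy":0.065,"dz":0.03,"hand":0.45},{"ax":0.027,"ay":0,"az":0.16,"dx":-0.17,"dy":0.065,"dz":0.03,"hand":0.45},{"ax":0.027,"ay":0,"az":0.16,"dx":-0.168,"dy":0.07,"dz":0.03,"hand":0.45},{"ax":0.027,"ay":0,"az":0.16,"dx":-0.168,"dy":0.07,"dz":0.03,"hand":0.45}]'
python3 d.py 0.464 0.199 0.026 0
python3 b.py 2
```

```text
t: 7.25
tcp_pos: [0.4647, 0.2528, 0.0258]
orientation: [[-0.0, 1.0, 0.0], [0.986, 0.0, -0.167], [-0.167, 0.0, -0.986]]
contact_force: [-1.1, 2.2, 1.6]
gripper_width: 0.0414
grip_force: 0.9
t 7.25 tcp [0.4647 0.2528 0.0258] yaw_y 0.01 tilt [ 0.    -0.167 -0.986] q [-15.  38. -35. 108.  36.  52. -71.] F [-1.1  2.2  1.6]
units [-1.327 -0.017  0.218]
az units 0.0008933870185974987
top [507. 164.] [51.  4.] 88.9 ymin/max 0.138 0.189
scene [467. 144.] [103. 139.] 3.6 ymin/max 0.078 0.217
```

View pics/scene2.png

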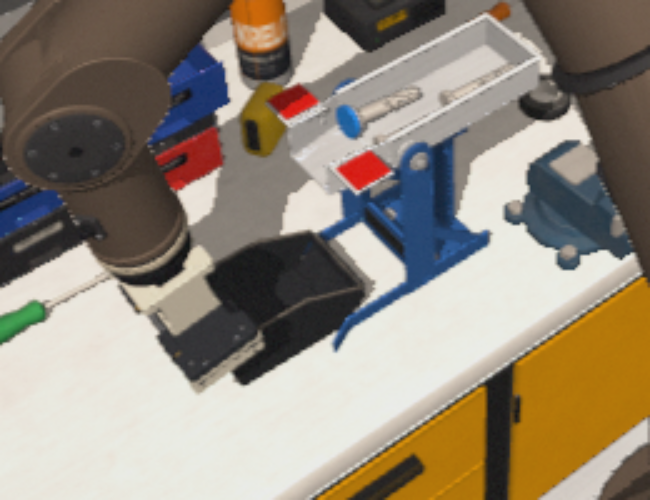

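The crop shows the bin's front entering the guides at about (365,290), nearly square and well clear of the trough. I'll push on straight.

```bash
python3 -m inch '[{"ax":0,"ay":0,"az":0,"dx":-0.12,"dy":0,"dz":0.02,"hand":0.45},{"ax":0,"ay":0,"az":0,"dx":-0.12,"dy":0,"dz":0.02,"hand":0.45},{"ax":0,"ay":0,"az":0,"dx":-0.12,"dy":0,"dz":0.02,"hand":0.45},{"ax":0,"ay":0,"az":0,"dx":-0.12,"dy":0,"dz":0.02,"hand":0.45},{"ax":0,"ay":0,"az":0,"dx":-0.12,"dy":0,"dz":0.02,"hand":0.45},{"ax":0,"ay":0,"az":0,"dx":-0.12,"dy":0,"dz":0.02,"hand":0.45},{"ax":0,"ay":0,"az":0,"dx":-0.12,"dy":0,"dz":0.02,"hand":0.45},{"ax":0,"ay":0,"az":0,"dx":-0.12,"dy":0,"dz":0.02,"hand":0.45},{"ax":0,"ay":0,"az":0,"dx":-0.1,"dy":0,"dz":0.02,"hand":0.45},{"ax":0,"ay":0,"az":0,"dx":-0.1,"dy":0,"dz":0.02,"hand":0.45}]'
python3 b.py; python3 d.py
```

```text
t: 8.35
tcp_pos: [0.4645, 0.2059, 0.0256]
orientation: [[-0.002, 1.0, 0.001], [0.986, 0.002, -0.167], [-0.167, 0.0, -0.986]]
contact_force: [-0.3, 1.5, 0.2]
gripper_width: 0.0418
grip_force: 0.8
top [506. 170.] [22. 65.] 23.5 ymin/max 0.136 0.196
scene [465. 110.] [114. 170.] 0.5 ymin/max 0.025 0.195
t 8.45 tcp [0.4645 0.2053 0.0256] yaw_y 0.05 tilt [ 0.    -0.167 -0.986] q [-11.  37. -34. 112.  36.  50. -68.] F [ 1.1  0.  -0.7]
```

Now I press slowly up to the stop in 2 mm rows.

```bash
python3 -m inch '[{"ax":0,"ay":0,"az":0,"dx":-0.03,"dy":0,"dz":0.005,"hand":0.45},{"ax":0,"ay":0,"az":0,"dx":-0.03,"dy":0,"dz":0.005,"hand":0.45},{"ax":0,"ay":0,"az":0,"dx":-0.03,"dy":0,"dz":0.005,"hand":0.45},{"ax":0,"ay":0,"az":0,"dx":-0.03,"dy":0,"dz":0.005,"hand":0.45},{"ax":0,"ay":0,"az":0,"dx":-0.02,"dy":0,"dz":0.003,"hand":0.45},{"ax":0,"ay":0,"az":0,"dx":-0.02,"dy":0,"dz":0.003,"hand":0.45},{"ax":0,"ay":0,"az":0,"dx":-0.02,"dy":0,"dz":0.003,"hand":0.45},{"ax":0,"ay":0,"az":0,"dx":0,"dy":0,"dz":0,"hand":0.45},{"ax":0,"ay":0,"az":0,"dx":0,"dy":0,"dz":0,"hand":0.45},{"ax":0,"ay":0,"az":0,"dx":0,"dy":0,"dz":0,"hand":0.45}]'
```

```text
t: 9.45
tcp_pos: [0.4644, 0.1986, 0.0255]
orientation: [[-0.001, 1.0, 0.0], [0.986, 0.001, -0.167], [-0.167, -0.0, -0.986]]
contact_force: [0.3, 0.2, 0.8]
gripper_width: 0.0411
grip_force: 0.3
```

```bash
python3 -m inch '[{"ax":0,"ay":0,"az":0,"dx":-0.02,"dy":0,"dz":0.003,"hand":0.45},{"ax":0,"ay":0,"az":0,"dx":-0.02,"dy":0,"dz":0.003,"hand":0.45},{"ax":0,"ay":0,"az":0,"dx":-0.02,"dy":0,"dz":0.003,"hand":0.45},{"ax":0,"ay":0,"az":0,"dx":-0.02,"dy":0,"dz":0.003,"hand":0.45},{"ax":0,"ay":0,"az":0,"dx":-0.02,"dy":0,"dz":0.003,"hand":0.45},{"ax":0,"ay":0,"az":0,"dx":0,"dy":0,"dz":0,"hand":0.45},{"ax":0,"ay":0,"az":0,"dx":0,"dy":0,"dz":0,"hand":0.45},{"ax":0,"ay":0,"az":0,"dx":0,"dy":0,"dz":0,"hand":0.45},{"ax":0,"ay":0,"az":0,"dx":0,"dy":0,"dz":0,"hand":0.45},{"ax":0,"ay":0,"az":0,"dx":0,"dy":0,"dz":0,"hand":0.45}]'
```

```text
t: 10.45
tcp_pos: [0.4644, 0.1946, 0.0256]
orientation: [[-0.001, 1.0, 0.0], [0.986, 0.001, -0.167], [-0.167, -0.0, -0.986]]
contact_force: [-0.0, -0.7, 0.3]
gripper_width: 0.0411
grip_force: 0.1
```

```bash
python3 -m inch '[{"ax":0,"ay":0,"az":0,"dx":-0.02,"dy":0,"dz":0.003,"hand":0.45},{"ax":0,"ay":0,"az":0,"dx":-0.02,"dy":0,"dz":0.003,"hand":0.45},{"ax":0,"ay":0,"az":0,"dx":-0.02,"dy":0,"dz":0.003,"hand":0.45},{"ax":0,"ay":0,"az":0,"dx":-0.02,"dy":0,"dz":0.003,"hand":0.45},{"ax":0,"ay":0,"az":0,"dx":0,"dy":0,"dz":0,"hand":0.45},{"ax":0,"ay":0,"az":0,"dx":0,"dy":0,"dz":0,"hand":0.45},{"ax":0,"ay":0,"az":0,"dx":0,"dy":0,"dz":0,"hand":0.45},{"ax":0,"ay":0,"az":0,"dx":0,"dy":0,"dz":0,"hand":0.45},{"ax":0,"ay":0,"az":0,"dx":0,"dy":0,"dz":0,"hand":0.45},{"ax":0,"ay":0,"az":0,"dx":0,"dy":0,"dz":0,"hand":0.45}]'
python3 b.py 3; python3 d.py
```

```text
t: 11.45
tcp_pos: [0.4643, 0.1925, 0.0258]
orientation: [[-0.002, 1.0, 0.0], [0.986, 0.002, -0.166], [-0.166, 0.0, -0.986]]
contact_force: [-1.2, 4.7, -1.0]
gripper_width: 0.0411
grip_force: 2.6
top [502. 167.] [27. 56.] 38.4 ymin/max 0.137 0.181
scene [467. 105.] [113. 156.] 0.1 ymin/max 0.027 0.183
t 11.55 tcp [0.4644 0.1925 0.0258] yaw_y 0.12 tilt [ 0.001 -0.165 -0.986] q [-10.  36. -34. 113.  37.  49. -67.] F [-2.   5.  -1.1]
```

View pics/scene3.png

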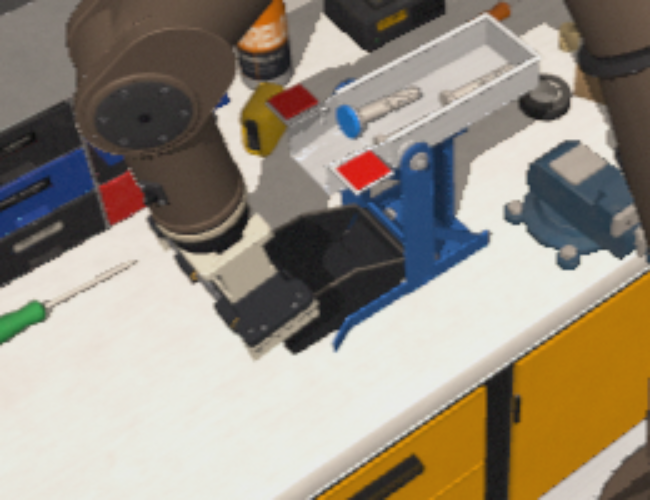

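The bin now sits against the stop: its front is at the stop bar in the crop, at about (400,265), and the force has risen to 5 N. I'll press slightly firmer, then retreat.

```bash
python3 -m inch '[{"ax":0,"ay":0,"az":0,"dx":-0.02,"dy":0,"dz":0.003,"hand":0.45},{"ax":0,"ay":0,"az":0,"dx":-0.02,"dy":0,"dz":0.003,"hand":0.45},{"ax":0,"ay":0,"az":0,"dx":0,"dy":0,"dz":0,"hand":0.45},{"ax":0,"ay":0,"az":0,"dx":0,"dy":0,"dz":0,"hand":0.45},{"ax":0,"ay":0,"az":0,"dx":0,"dy":0,"dz":0,"hand":0.45},{"ax":0,"ay":0,"az":0,"dx":0,"dy":0,"dz":0,"hand":0.45},{"ax":0,"ay":0,"az":0,"dx":0,"dy":0,"dz":0,"hand":0.45},{"ax":0,"ay":0,"az":0,"dx":0,"dy":0,"dz":0,"hand":0.45},{"ax":0,"ay":0,"az":0,"dx":0,"dy":0,"dz":0,"hand":0.45},{"ax":0,"ay":0,"az":0,"dx":0,"dy":0,"dz":0,"hand":0.45}]'
python3 -m inch '[{"ax":0,"ay":0,"az":0,"dx":0.1,"dy":0,"dz":-0.017,"hand":0.45},{"ax":0,"ay":0,"az":0,"dx":0.2,"dy":0,"dz":-0.034,"hand":0.45},{"ax":0,"ay":0,"az":0,"dx":0.3,"dy":0,"dz":-0.05,"hand":0.45},{"ax":0,"ay":0,"az":0,"dx":0.4,"dy":0,"dz":-0.07,"hand":0.45},{"ax":0,"ay":0,"az":0,"dx":0.4,"dy":0,"dz":-0.07,"hand":0.45},{"ax":0,"ay":0,"az":0,"dx":0.2,"dy":0,"dz":-0.4,"hand":0.45},{"ax":0,"ay":0,"az":0,"dx":0,"dy":0,"dz":-0.9,"hand":0.45},{"ax":0,"ay":0,"az":0,"dx":0,"dy":0,"dz":-0.9,"hand":0.45},{"ax":0,"ay":0,"az":0,"dx":0,"dy":0,"dz":-0.9,"hand":0.2},{"ax":0,"ay":0,"az":0,"dx":0,"dy":0,"dz":-0.9,"hand":0}]'
python3 b.py; python3 d.py
```

```text
t: 12.55
tcp_pos: [0.4643, 0.1923, 0.0259]
orientation: [[-0.003, 1.0, 0.001], [0.987, 0.003, -0.163], [-0.163, 0.0, -0.987]]
contact_force: [-1.9, 8.6, -1.3]
gripper_width: 0.0411
grip_force: 4.3
t: 13.55
tcp_pos: [0.4637, 0.2829, 0.1839]
orientation: [[-0.003, 1.0, 0.0], [0.986, 0.003, -0.166], [-0.166, -0.0, -0.986]]
contact_force: [0.9, 0.3, 1.3]
gripper_width: 0.0294
grip_force: 0.0
top [473. 177.] [43. 99.] 64.3 ymin/max 0.136 0.185
scene [466. 108.] [111. 161.] 0.7 ymin/max 0.027 0.188
t 13.65 tcp [0.4653 0.2858 0.1871] yaw_y 0.21 tilt [ 0.006 -0.161 -0.987] q [-14.  28. -40.  98.  26.  69. -63.] F [-0.1  0.8 -0.2]
```

```bash
python3 -m inch '[{"ax":0,"ay":0,"az":0,"dx":0,"dy":0,"dz":-0.9,"hand":0},{"ax":0,"ay":0,"az":0,"dx":0,"dy":0,"dz":-0.9,"hand":0},{"ax":0,"ay":0,"az":0,"dx":0,"dy":0,"dz":-0.6,"hand":0},{"ax":0,"ay":-0.6,"az":0,"dx":0,"dy":0,"dz":0,"hand":0},{"ax":0,"ay":-0.6,"az":0,"dx":0,"dy":0,"dz":0,"hand":0},{"ax":0,"ay":0,"az":0,"dx":0,"dy":-0.5,"dz":0,"hand":0},{"ax":0,"ay":0,"az":0,"dx":0,"dy":-0.5,"dz":0,"hand":0},{"ax":0,"ay":0,"az":0,"dx":0,"dy":-0.6,"dz":0,"hand":0},{"ax":0,"ay":0,"az":0,"dx":0,"dy":0,"dz":0,"hand":0},{"ax":0,"ay":0,"az":0,"dx":0,"dy":0,"dz":0,"hand":0}]'
python3 d.py 0.4 0.092 0.255 0
```

```text
t: 14.65
tcp_pos: [0.4, 0.2979, 0.2769]
orientation: [[-0.003, 1.0, 0.001], [0.957, 0.003, -0.289], [-0.289, 0.0, -0.957]]
contact_force: [0.9, 0.2, 0.1]
gripper_width: 0.0002
grip_force: 0.0
t 14.65 tcp [0.4    0.2979 0.2769] yaw_y 0.18 tilt [ 0.001 -0.289 -0.957] q [-21.  24. -42.  93.  23.  85. -67.] F [0.9 0.2 0.1]
units [-4.77  -0.016  2.013]
az units 0.029270504616306425
```

```bash
python3 -m inch '[{"ax":0,"ay":0,"az":0,"dx":-0.6,"dy":0,"dz":0.25,"hand":0},{"ax":0,"ay":0,"az":0,"dx":-0.6,"dy":0,"dz":0.25,"hand":0},{"ax":0,"ay":0,"az":0,"dx":-0.6,"dy":0,"dz":0.25,"hand":0},{"ax":0,"ay":0,"az":0,"dx":-0.6,"dy":0,"dz":0.25,"hand":0},{"ax":0,"ay":0,"az":0,"dx":-0.6,"dy":0,"dz":0.25,"hand":0},{"ax":0,"ay":0,"az":0,"dx":-0.6,"dy":0,"dz":0.25,"hand":0},{"ax":0,"ay":0,"az":0,"dx":-0.6,"dy":0,"dz":0.25,"hand":0},{"ax":0,"ay":0,"az":0,"dx":-0.57,"dy":0,"dz":0.25,"hand":0},{"ax":0,"ay":0,"az":0,"dx":0,"dy":0,"dz":0,"hand":0},{"ax":0,"ay":0,"az":0,"dx":0,"dy":0,"dz":0,"hand":0}]'
python3 d.py 0.4 0.092 0.166 0; python3 b.py 4
```

```text
t: 15.65
tcp_pos: [0.4012, 0.0912, 0.2556]
orientation: [[0.0, 1.0, 0.0], [0.957, -0.0, -0.289], [-0.289, 0.0, -0.957]]
contact_force: [1.2, 0.8, 0.1]
gripper_width: 0.0002
grip_force: 0.0
t 15.65 tcp [0.4012 0.0912 0.2556] yaw_y -0.02 tilt [ 0.    -0.289 -0.957] q [  1.  12. -39. 110.  21.  73. -47.] F [1.2 0.8 0.1]
units [ 0.666 -0.032  2.139]
az units -0.0036344737086674663
top [487. 180.] [ 8. 45.] 80.5 ymin/max 0.172 0.182
scene [464. 108.] [111. 161.] 1.8 ymin/max 0.027 0.188
```

View pics/scene4.png

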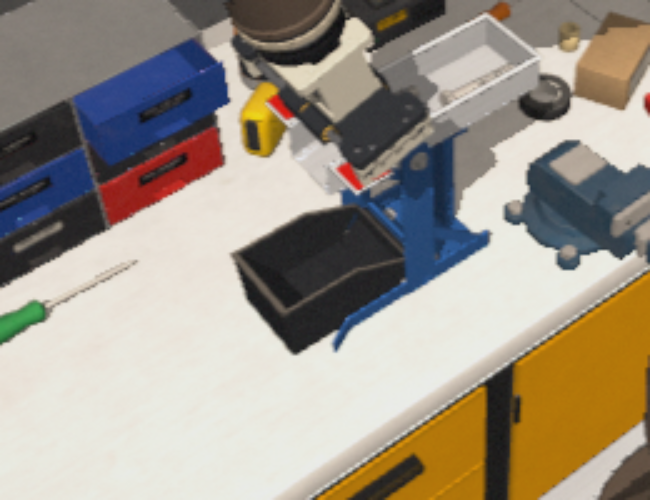

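The bin stands home and square in the crop, at about (320,280), with the fingers above the near pad at about (355,180). I'll press down now.

```bash
python3 -m inch '[{"ax":0,"ay":0,"az":0,"dx":0.072,"dy":0,"dz":0.24,"hand":0},{"ax":0,"ay":0,"az":0,"dx":0.072,"dy":0,"dz":0.24,"hand":0},{"ax":0,"ay":0,"az":0,"dx":0.072,"dy":0,"dz":0.24,"hand":0},{"ax":0,"ay":0,"az":0,"dx":0.043,"dy":0,"dz":0.144,"hand":0},{"ax":0,"ay":0,"az":0,"dx":0.043,"dy":0,"dz":0.144,"hand":0},{"ax":0,"ay":0,"az":0,"dx":0.043,"dy":0,"dz":0.144,"hand":0},{"ax":0,"ay":0,"az":0,"dx":0.043,"dy":0,"dz":0.144,"hand":0},{"ax":0,"ay":0,"az":0,"dx":0.043,"dy":0,"dz":0.144,"hand":0},{"ax":0,"ay":0,"az":0,"dx":0.043,"dy":0,"dz":0.144,"hand":0},{"ax":0,"ay":0,"az":0,"dx":0.043,"dy":0,"dz":0.144,"hand":0}]'
```

```text
t: 16.75
tcp_pos: [0.4011, 0.0948, 0.1835]
orientation: [[-0.003, 1.0, 0.003], [0.959, 0.004, -0.284], [-0.284, 0.002, -0.959]]
contact_force: [-2.3, 9.0, 6.4]
gripper_width: 0.0003
grip_force: 5.2
```

```bash
python3 -m inch '[{"ax":0,"ay":0,"az":0,"dx":0.036,"dy":0,"dz":0.12,"hand":0},{"ax":0,"ay":0,"az":0,"dx":0.036,"dy":0,"dz":0.12,"hand":0},{"ax":0,"ay":0,"az":0,"dx":0.036,"dy":0,"dz":0.12,"hand":0},{"ax":0,"ay":0,"az":0,"dx":0,"dy":0,"dz":0,"hand":0},{"ax":0,"ay":0,"az":0,"dx":0,"dy":0,"dz":0,"hand":0},{"ax":0,"ay":0,"az":0,"dx":0,"dy":0,"dz":0,"hand":0},{"ax":0,"ay":0,"az":0,"dx":0,"dy":0,"dz":0,"hand":0},{"ax":0,"ay":0,"az":0,"dx":0,"dy":0,"dz":0,"hand":0},{"ax":0,"ay":0,"az":0,"dx":0,"dy":0,"dz":0,"hand":0},{"ax":0,"ay":0,"az":0,"dx":0,"dy":0,"dz":0,"hand":0}]'; python3 b.py 5
```

```text
t: 17.75
tcp_pos: [0.4006, 0.0915, 0.1684]
orientation: [[-0.001, 1.0, 0.001], [0.957, 0.002, -0.289], [-0.289, 0.0, -0.957]]
contact_force: [-0.8, 4.7, 1.9]
gripper_width: 0.0005
grip_force: 2.1
top [476. 177.] [45.  6.] 1.2 ymin/max 0.174 0.18
scene [465. 108.] [161. 106.] 88.9 ymin/max 0.028 0.189
```

View pics/scene5.png

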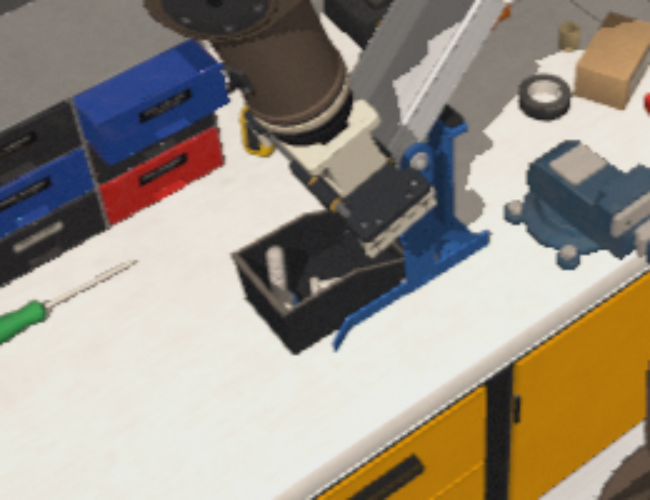

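The trough is fully tipped and bolts show in the bin at about (280,265) and (320,285). I'll hold one more second, then release along the way I came.

```bash
python3 -m inch '[{"ax":0,"ay":0,"az":0,"dx":0.01,"dy":0,"dz":0.05,"hand":0},{"ax":0,"ay":0,"az":0,"dx":0,"dy":0,"dz":0,"hand":0},{"ax":0,"ay":0,"az":0,"dx":0,"dy":0,"dz":0,"hand":0},{"ax":0,"ay":0,"az":0,"dx":0,"dy":0,"dz":0,"hand":0},{"ax":0,"ay":0,"az":0,"dx":0,"dy":0,"dz":0,"hand":0},{"ax":0,"ay":0,"az":0,"dx":0,"dy":0,"dz":0,"hand":0},{"ax":0,"ay":0,"az":0,"dx":0,"dy":0,"dz":0,"hand":0},{"ax":0,"ay":0,"az":0,"dx":0,"dy":0,"dz":0,"hand":0},{"ax":0,"ay":0,"az":0,"dx":0,"dy":0,"dz":0,"hand":0},{"ax":0,"ay":0,"az":0,"dx":0,"dy":0,"dz":0,"hand":0}]'
python3 -m inch '[{"ax":0,"ay":0,"az":0,"dx":-0.05,"dy":0,"dz":-0.17,"hand":0},{"ax":0,"ay":0,"az":0,"dx":-0.05,"dy":0,"dz":-0.17,"hand":0},{"ax":0,"ay":0,"az":0,"dx":-0.05,"dy":0,"dz":-0.17,"hand":0},{"ax":0,"ay":0,"az":0,"dx":-0.05,"dy":0,"dz":-0.17,"hand":0},{"ax":0,"ay":0,"az":0,"dx":-0.05,"dy":0,"dz":-0.17,"hand":0},{"ax":0,"ay":0,"az":0,"dx":-0.05,"dy":0,"dz":-0.17,"hand":0},{"ax":0,"ay":0,"az":0,"dx":-0.05,"dy":0,"dz":-0.17,"hand":0},{"ax":0,"ay":0,"az":0,"dx":-0.05,"dy":0,"dz":-0.17,"hand":0},{"ax":0,"ay":0,"az":0,"dx":-0.05,"dy":0,"dz":-0.17,"hand":0},{"ax":0,"ay":0,"az":0,"dx":-0.05,"dy":0,"dz":-0.17,"hand":0}]'
python3 -m inch '[{"ax":0,"ay":0,"az":0,"dx":0,"dy":0,"dz":-0.6,"hand":0},{"ax":0,"ay":0,"az":0,"dx":0,"dy":0,"dz":-0.8,"hand":0},{"ax":0,"ay":0,"az":0,"dx":0,"dy":0,"dz":-0.8,"hand":0},{"ax":0,"ay":0,"az":0,"dx":0.7,"dy":0,"dz":-0.2,"hand":0},{"ax":0,"ay":0,"az":0,"dx":0.8,"dy":0,"dz":-0.2,"hand":0},{"ax":0,"ay":0,"az":0,"dx":0.8,"dy":0,"dz":-0.2,"hand":0},{"ax":0,"ay":0,"az":0,"dx":0.8,"dy":0,"dz":-0.2,"hand":0},{"ax":0,"ay":0,"az":0,"dx":0.8,"dy":0,"dz":0,"hand":0},{"ax":0,"ay":0,"az":0,"dx":0.6,"dy":0,"dz":0,"hand":0},{"ax":0,"ay":0,"az":0,"dx":0,"dy":0,"dz":0,"hand":0}]'
python3 b.py 6
```

```text
t: 18.85
tcp_pos: [0.4007, 0.0912, 0.1667]
orientation: [[-0.001, 1.0, 0.001], [0.957, 0.002, -0.289], [-0.289, 0.001, -0.957]]
contact_force: [-1.9, 5.5, 7.6]
gripper_width: 0.0005
grip_force: 4.3
t: 19.85
tcp_pos: [0.4006, 0.0916, 0.2378]
orientation: [[-0.001, 1.0, 0.0], [0.957, 0.002, -0.289], [-0.289, 0.0, -0.957]]
contact_force: [0.1, -0.4, -0.5]
gripper_width: 0.0003
grip_force: 0.0
t: 20.85
tcp_pos: [0.3992, 0.3012, 0.299]
orientation: [[-0.006, 1.0, -0.001], [0.958, 0.005, -0.288], [-0.288, -0.003, -0.958]]
contact_force: [-0.0, 0.1, 0.0]
gripper_width: 0.0001
grip_force: 0.0
top [462. 160.] [46. 95.] 88.9 ymin/max 0.136 0.182
scene [466. 107.] [113. 163.] 1.2 ymin/max 0.027 0.189
```

View pics/scene6.png

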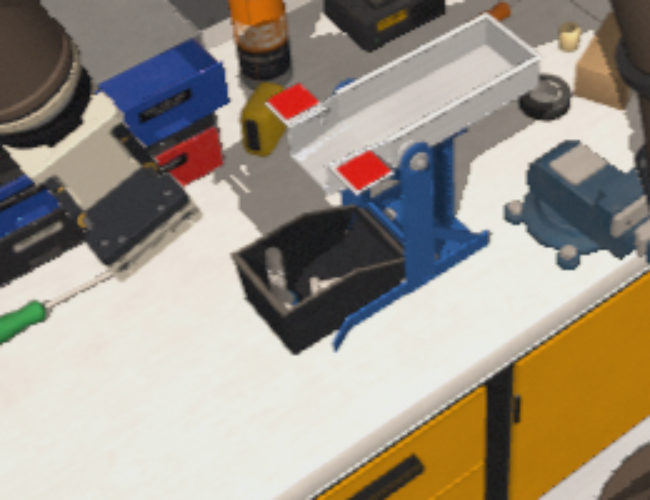

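View pics/top6.png

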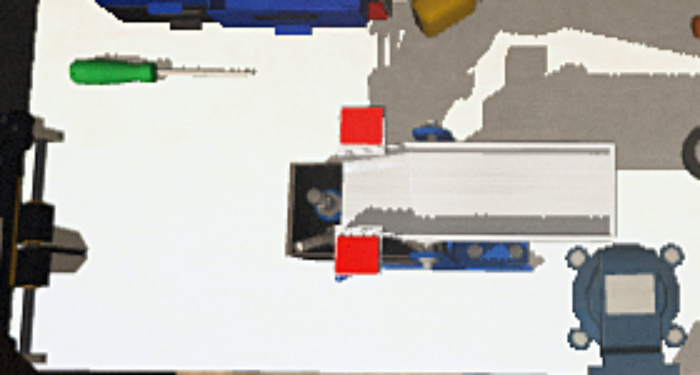

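Both crops show the trough level and empty, with bolts inside the bin at about (325,200) and (310,240) in the top crop. The bin is still home, the bystanders are untouched and the arm is clear.

```bash
python3 -c "
from station import *
print(job_done())"
```

```text
the job is handed in; nothing more can be done
None
```

The job is handed in: I pushed the bin fully home against the stop, then tipped the trough, which emptied and swung back level; I saw two bolts in the bin, and the third was in neither the trough nor on the bench, so I take it to be in the bin under the spout.

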